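# Shut and bolt the hatch of a standby battery box

## Robot

A 6-joint arm with a two-finger parallel gripper is mounted at the origin on the work surface. World frame = base frame: x ahead of the robot, y to its left, z up, the work surface at z = 0. Lengths are in mm, angles in degrees, forces in N, time in s.
With the tool pointing down it reaches from about 325 to 775 mm from the base axis. Payload 5.5 kg.
Tool frame: the origin (TCP) lies midway between the tips of the shut fingers; the grasp point (between the pads) lies 19 mm behind it; z points along the fingers, x is the direction in which the jaws open and shut, and the axes are right-handed (so a half turn about z gives the same grasp; the last joint's range is limited). The gripper opens to 85 mm and grips with 20 to 120 N. Pads are 22 mm wide; open, the fingers measure 114 mm over their backs; the gripper's body (76 mm by 85 mm) begins 54 mm behind the grasp point. The pads swing forward as they close: fully open they stand 13 mm farther back than shut.
Start: joints at [-77.332, 5.22, 70.514, -0, 104.267, -3.249], TCP at [164.544, -577.011, 206.475] pointing down, gripper open.
Joint ranges: [-164.24, 164.24], [-49.07, 125.15], [9.68, 141.18], [-86.29, 266.29], [3.28, 154.24], [-151.56, 151.56]. Speed limits (degrees/s): [147.25, 147.25, 172.46, 180, 180, 180].

## Interface

Orientations are given as a 3x3 rotation matrix whose columns are the frame's x, y, z axes.
In Python, from workcell import get_obs, cams, bot gives the robot as it stands.
- The arm moves only by the tool arm_command, never from a script. Its argument "rows" is one flat list of numbers, 7 for each row, row after row: the closure in counts, from 0 (fully open) to 255 (shut), then the shift along the tool's x, y, z in m, then the turn, a rotation vector about the tool's x, y, z in degrees. A call has exactly 5 rows; each row is the pose to reach, as a shift and turn from the pose measured when the call began, along the tool's axes at that moment; what a row does not reach only later rows make up. A row lasts 1/12 s, in which the tool goes at most 41.7 mm and 7.16 degrees, less where a joint would pass 70% of its speed; a pose out of reach is approached as far as the arm can. A call with a gripper value outside its range is refused whole. The fingers move at their own pace and stop on an object; "grip_force" is the grip in N (left out, the last holds). Time passes only in rows, so rows that repeat a pose let the fingers close, or fill a call up. It gives the time, the measured TCP pose, the force and the opening at its end, in the units of the state.
- get_obs(): the state, without advancing time (a new reading comes with each control period).
- cams.get_image(name): name is "scene" or "top" or "wrist"; returns a dict with "img" (384x512x3 uint8, red, green, blue), "camera_matrix" (3x3 intrinsics, pixels), "world_to_cam" (4x4, takes a point from world to camera coordinates). Camera axes: x right, y up, looking along -z (the intrinsics and any distortion apply to the point x, -y, -z); pixel columns grow to the right and rows downward; lengths in mm; the calibration is good to about 2 mm. A picture is of the moment at which its call begins. There is no depth.
- bot.job_done(): hands the job in, once; it reports no verdict.
The state is a dict: "time_s": time; "qpos": joint angles; "dq": joint speeds; "tau": joint torques, N m; "ee_pos": TCP position; "orientation": TCP orientation; "wrist_force": force on the tool from outside, world axes, zero at the start; "moment": the same for the moment, N m; "gripper_width": finger opening in mm.
Only numpy, scipy, OpenCV 4.12 (cv2) and the standard library are available. Lean on these libraries where they do the work, as an engineer would, in place of code of your own. Each camera call takes 0.05 s, during which the arm holds its last target. There are 200 camera calls.

## Task

Close up the battery box on the bench: push its raised hatch down until it is shut, without slamming it. Then push the bolt's upright ball handle all the way along its slot, so that the rod goes into the keeper on the hatch, and push the handle over sideways and down into the notch as far as it goes. Only push with the fingertips - do not grip or force the handle and do not lift the hatch any further - and leave the padlock, tools and other things where they are.

Things in the scene. Friction and masses are not known exactly. Their poses are not given: they have to be found in the camera images.
- box: Grey sheet-steel battery box on a screwed-down mounting plate (190 x 360 x 6); immovable. Origin: centre of the plate's underside, on the bench. z up, y along its length towards the hatch's hinge, x across. Box 170 (x) by 300 (y), flat top 116 above the bench: a fixed deck with the bolt from y = -150 to -30, the hatch from y = -28 to 138.
- hatch (a joint): Angle of the hatch, rad: 0 shut and level with the deck, growing as its free edge rises (starts at 0.4 to 0.8). Hinge line: y = 142, z = 116 of the box. Stiff hinge: stays where it is left, takes about 1 to 4 N at the free edge to push down, and stops at 0.
- hatch_edge (a point): Middle of the hatch's free edge, on its upper face; at x = 0, y = -28, z = 116 of the box when shut. The hatch is a steel sheet 4 thick, 170 wide, 166 from here to its hinge side.
- keeper (a point): Centre of the hole in the steel keeper on the hatch, 15 in from the free edge and 15 above its face. Keeper 52 wide at its foot, 32 above, 14 along y, 31 high; hole 20 wide. With the hatch shut the hole is in line with the rod (diameter 14), which enters from the deck's side.
- slot_corner (a point): Corner of the bolt's L-shaped slot, given on the axis of the slotted steel barrel (24 in diameter, along y at x = 0, axis z = 131, from y = -136 to -42 of the box). The slot runs along the barrel's top from y = -115 to this point at y = -70, and turns here down the +x side of the barrel.
- bolt (a joint): How far the rod and its handle have slid along the slot towards the hatch (+y of the box), m: 0 fully back, 0.045 fully home, with the rod through the keeper (starts at 0 to 0.014). Friction about 2 N; stays where it is left. It goes home only with the hatch shut.
- handle (a joint): Angle of the handle about the rod's axis, rad: 0 upright, growing as it tips towards +x of the box, 1.4 fully over, nearly flat above the deck (starts at 0 to 0.06). The barrel lets it over only in the notch, with the bolt home (to about 3 mm); once over it cannot slide back. About 1 N at the ball turns it; it stays where it is left.
- ball (a point): Centre of the steel ball (diameter 22) on the end of the bolt's handle, 55 from the rod's axis; the shank between is 8 thick. Upright: at x = 0, z = 186 of the box, y = -115 plus the slide. Fully over: 54 to the +x side of the rod's axis, z = 140.
- padlock: Brass padlock, 34 x 62 x 18, lying on the deck on the -x side of the bolt; to be left alone. Origin: underside of its body.
- screwdriver: Screwdriver with a red handle, 210 long, lying on the bench beside the box; leave alone. Origin: its middle, on the bench.
- spanner: Steel spanner, 180 long, lying behind the box; leave alone. Origin: its middle, on the bench.
- meter: Dark hand-held multimeter, 80 x 165 x 37, lying on the bench off the box's -y end; leave alone. Origin: centre of its underside.
- bolt_a: Loose hex bolt standing on its head behind the box, 53 high, head 21 wide; leave alone. Origin: its underside.
- bolt_b: A second such hex bolt standing next to it; leave alone. Origin: its underside.
- tape: Roll of black tape lying flat, diameter 90, 19 high; leave alone. Origin: centre of its underside.
- junction: Small cast aluminium junction box, 104 x 144 x 74, standing on the bench off the box's +y end; leave alone. Origin: centre of its underside.

How it is judged:
By the outcome, as a careful person would: the job done as asked, in the order asked, and still so for the second after the job is handed in, with the robot touching nothing.
It also fails if it takes over 56 s, if anything falls off the work surface, if the arm or the gripper's body presses on something with over 40 N, if the wrist force passes 120 N, or if a joint passes its speed limit or range.

## Working session

There is one attempt and no reset: what is moved stays moved. The work goes in short steps, Python scripts to look and compute and a tool call to move; the robot and the scene stay as the last step left them, time stands still between calls to the robot, and variables do not carry over. Pictures are saved under pics/ and viewed, on a budget of 10 in all, crops included, one or two more only if the job needs it, and the job is handed in when it is done.

Besides the shell and the picture viewer there is one more tool, called as name(argument=value, ...) on one line, values as JSON. arm_command: Moves the arm, as the interface text tells. Its arguments: {"type":"object","properties":{"rows":{"type":"array","items":{"type":"number"}},"grip_force":{"type":"number"}},"required":["rows"]}

```bash
mkdir -p pics; python3 - <<'E'
from workcell import get_obs,cams
import cv2,numpy as np
a=[]
for n in("scene","top"):
    d=cams.get_image(n);cv2.imwrite(f"pics/{n}0.png",d["img"][:,:,::-1]);np.savez(f"{n}0.npz",**d)
    print(n,d["camera_matrix"].round(1).tolist(),d["world_to_cam"].round(3).tolist(),[k for k in d])
o=get_obs();print({k:np.round(v,3).tolist() for k,v in o.items()})
E
```

```text
scene [[418.5, 0.0, 251.8], [0.0, 418.5, 186.0], [0.0, 0.0, 1.0]] [[0.47, 0.883, 0.016, -303.177], [-0.565, 0.286, 0.774, 222.282], [0.678, -0.373, 0.633, -1448.512], [0.0, 0.0, 0.0, 1.0]] ['img', 'camera_matrix', 'world_to_cam']
top [[376.3, 0.0, 262.4], [0.0, 376.3, 189.6], [0.0, 0.0, 1.0]] [[-0.016, -0.999, 0.031, 38.494], [0.999, -0.015, 0.041, -595.482], [-0.041, 0.031, 0.999, -954.954], [0.0, 0.0, 0.0, 1.0]] ['img', 'camera_matrix', 'world_to_cam']
{'time_s': 0.1, 'qpos': [-77.331, 5.259, 70.576, 0.002, 104.265, -3.249], 'dq': [-0.034, -0.059, -0.147, -0.132, 0.006, 0.006], 'tau': [0.003, -46.022, -41.922, -0.0, 0.011, 0.0], 'ee_pos': [164.495, -576.709, 205.447], 'orientation': [[0.274, -0.962, -0.0], [-0.962, -0.274, 0.002], [-0.002, -0.0, -1.0]], 'wrist_force': [0.24, 0.315, 0.247], 'moment': [0.01, 0.033, -0.008], 'gripper_width': 85.661}
```

View pics/scene0.png

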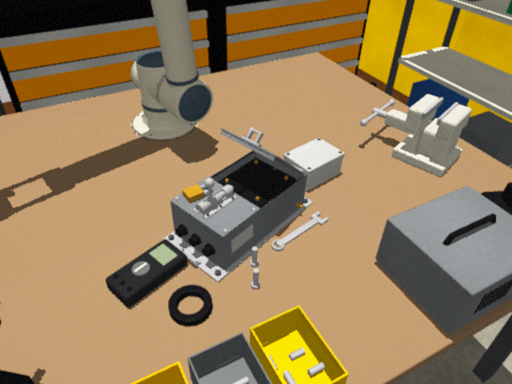

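View pics/top0.png

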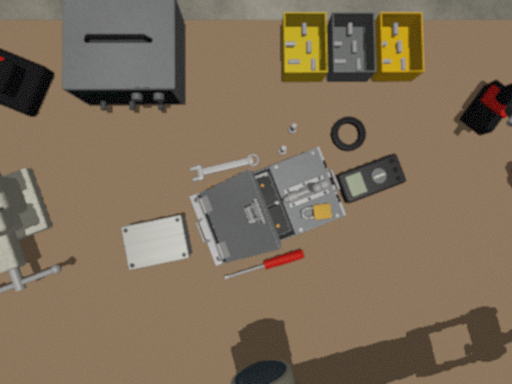

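The scene view shows the box at about (240,210) with the hatch raised. The top view shows the box at about (270,207), hinge to the left and bolt to the right near (315,190), with the padlock at (322,212). I'll enlarge both.

```bash
python3 - <<'E'
import cv2
t=cv2.imread("pics/top0.png")[140:270,185:355];cv2.imwrite("pics/topc.png",cv2.resize(t,None,fx=4.5,fy=4.5,interpolation=cv2.INTER_CUBIC))
t=cv2.imread("pics/scene0.png")[120:280,160:350];cv2.imwrite("pics/scenec.png",cv2.resize(t,None,fx=4,fy=3.75,interpolation=cv2.INTER_CUBIC))
E
```

```text
(no output)
```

View pics/topc.png

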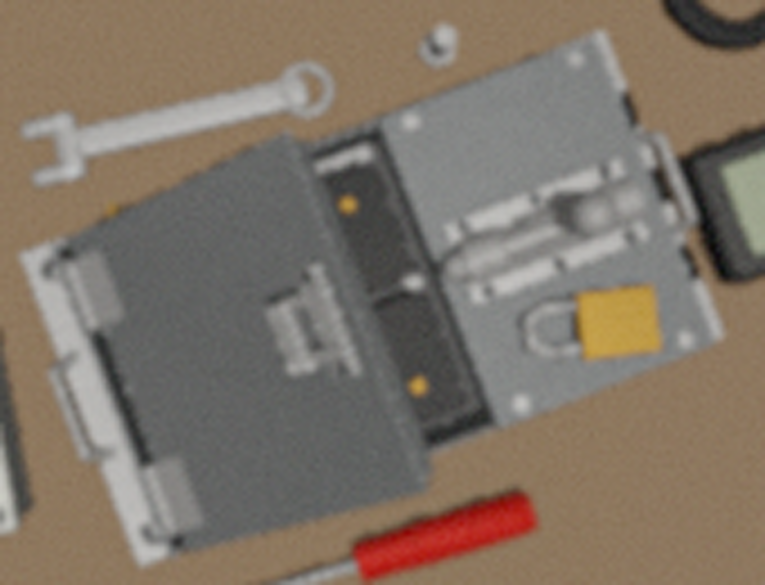

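View pics/scenec.png

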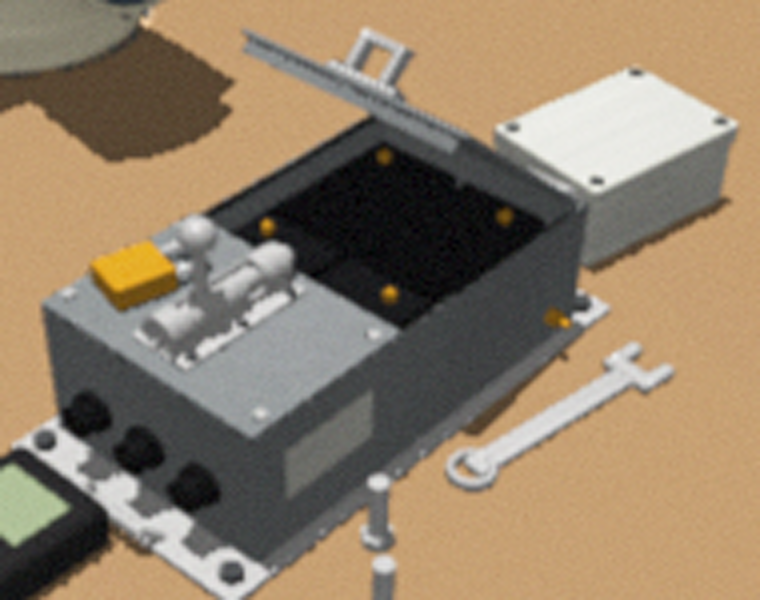

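The crops show the following points:
- **Top crop:** plate corners at (20,252), (145,563), (603,32) and (722,335). Deck rear corners at (380,128) and (495,425). Hatch free-edge corners at (290,137) and (425,490). Ball at (590,212).
- **Scene crop:** ball at (195,235), free-edge ends at (245,38) and (458,145).

```bash
cat > h.py <<'E'
import numpy as np
from scipy.optimize import least_squares
C={n:np.load(f"{n}0.npz") for n in("scene","top")}
def proj(P,d):
    c=d["world_to_cam"]@np.append(P,1);k=d["camera_matrix"]
    return np.array([k[0,0]*c[0]/-c[2]+k[0,2],k[1,1]*-c[1]/-c[2]+k[1,2]])
def box2w(p,P):
    c,s=np.cos(p[2]),np.sin(p[2]);return np.array([p[0]+c*P[0]-s*P[1],p[1]+s*P[0]+c*P[1],P[2]])
E
python3 - <<'E'
from h import *
T=lambda u,v:np.array([185+u/4.5,140+v/4.5]); S=lambda u,v:np.array([160+u/4,120+v/3.75])
L=[((95,180,6),'top',T(20,252)),((-95,180,6),'top',T(145,563)),((95,-180,6),'top',T(603,32)),((-95,-180,6),'top',T(722,335)),
((85,-30,116),'top',T(380,128)),((-85,-30,116),'top',T(495,425)),
((85,-30,116),'scene',S(400,325)),((85,-150,116),'scene',S(255,437)),((-85,-150,116),'scene',S(42,308))]
f=lambda p:np.concatenate([proj(box2w(p,P),C[c])-u for P,c,u in L])
r=least_squares(f,[600,0,0.3],x_scale=[100,100,1]);p=r.x;print(p,np.degrees(p[2]));print(f(p).reshape(-1,2).round(1).tolist())
np.save("p.npy",p)
def edge(x,a,r=170):return box2w(p,(x,142-r*np.cos(a),116+r*np.sin(a)))
M=[(85,'top',T(290,137)),(-85,'top',T(425,490)),(-85,'scene',S(245,34)),(85,'scene',S(460,143))]
g=lambda a:np.concatenate([proj(edge(x,a[0]),C[c])-u for x,c,u in M])
a=least_squares(g,[.6]);print('hatch',a.x,g(a.x).round(1),'edge mid',edge(0,a.x[0]).round(1))
q=lambda s:np.concatenate([proj(box2w(p,(55*np.sin(s[1]),-115+s[0],131+55*np.cos(s[1]))),C[c])-u for c,u in(('top',T(590,212)),('scene',S(195,235)))])
s=least_squares(q,[5,0.03],x_scale=[10,1]);print('ball',s.x,q(s.x).round(1),box2w(p,(0,-115+s.x[0],186)))
E
```

```text
[5.55934618e+02 1.55886592e+01 3.62218206e-01] 20.753574448743347
[[-0.4, 0.7], [-1.1, 0.7], [-0.7, -1.3], [0.2, -0.9], [-1.1, -2.5], [0.9, 0.4], [-0.3, 0.5], [-1.3, -0.7], [-1.3, -2.4]]
hatch [0.74360078] [-0.3 -1.9  1.5 -0.6 -2.3 -0.8  0.4 -1.6] edge mid [550.   31.4 231.1]
ball [12.51668275  0.01518175] [ 0.3 -0.3  0.2 -0.6] [592.24951773 -80.24483382 186.        ]
```

```bash
cat >> h.py <<'E'
def go(*targets):
    from workcell import get_obs
    from scipy.spatial.transform import Rotation as R
    o=get_obs();p=np.load("p.npy");M=np.array(o["orientation"]);e=np.array(o["ee_pos"])
    c,s=np.cos(p[2]),np.sin(p[2]);B=np.array([[c,-s,0],[s,c,0],[0,0,1]])
    b=B.T@(e-[p[0],p[1],0]);W=B@np.array([[0,-1,0],[-1,0,0],[0,0,-1.]])
    print('t',o["time_s"],'box pos',b.round(1),'F box',(B.T@o["wrist_force"]).round(1),'w',o["gripper_width"],'turn',R.from_matrix(M.T@W).as_rotvec(True).round(2))
    for t in targets: print(t,'->',(M.T@(box2w(p,t)-e)).round(1))
E
python3 -c "
from h import *
go((-52,31,280),(-52,31,235))"
```

```text
t 0.1 box pos [-575.9 -415.2  205.4] F box [0.3 0.2 0.2] w 85.66089999475528 turn [-0.01  0.1  -4.84]
(-52, 31, 280) -> [-488.9 -484.5  -73.6]
(-52, 31, 235) -> [-488.8 -484.4  -28.6]
```

arm_command(rows=[255,-0.02,-0.02,-0.03,0,0,-4.8,255,-0.04,-0.04,-0.06,0,0,-4.8,255,-0.065,-0.065,-0.075,0,0,-4.8,255,-0.09,-0.09,-0.075,0,0,-4.8,255,-0.115,-0.115,-0.075,0,0,-4.8], grip_force=30)

```text
time_s: 0.52
ee_pos: [244.1, -433.7, 281.9]
orientation: [[0.353, -0.936, 0.001], [-0.936, -0.353, -0.0], [0.001, -0.001, -1.0]]
wrist_force: [-0.0, -0.1, -0.1]
gripper_width: 25.7
```

arm_command(rows=[255,-0.028,-0.028,0,0,0,0,255,-0.056,-0.056,0,0,0,0,255,-0.084,-0.084,0,0,0,0,255,-0.112,-0.112,0,0,0,0,255,-0.14,-0.14,0,0,0,0])

```text
time_s: 0.93
ee_pos: [325.8, -251.5, 281.6]
orientation: [[0.353, -0.936, 0.001], [-0.936, -0.353, -0.0], [0.0, -0.001, -1.0]]
wrist_force: [-0.1, -1.1, -0.1]
gripper_width: -0.2
```

arm_command(rows=[255,-0.028,-0.028,0,0,0,0,255,-0.056,-0.056,0,0,0,0,255,-0.084,-0.084,0,0,0,0,255,-0.112,-0.112,0,0,0,0,255,-0.14,-0.14,0,0,0,0])

```text
time_s: 1.35
ee_pos: [407.6, -69.1, 281.5]
orientation: [[0.353, -0.936, 0.001], [-0.936, -0.353, -0.0], [0.0, -0.001, -1.0]]
wrist_force: [0.5, -1.1, -0.7]
gripper_width: 0.1
```

```bash
python3 -c "
from h import *
go((-52,31,280),(-52,31,245))"
```

```text
t 1.35 box pos [-168.7  -26.6  281.5] F box [ 0.1 -1.2 -0.7] w 0.07174250530152777 turn [-0.03 -0.02 -0.11]
(-52, 31, 280) -> [ -57.9 -116.6    1.5]
(-52, 31, 245) -> [ -57.9 -116.6   36.5]
```

arm_command(rows=[255,-0.02,-0.03,0,0,0,0,255,-0.04,-0.06,0,0,0,0,255,-0.06,-0.09,0.01,0,0,0,255,-0.076,-0.117,0.025,0,0,0,255,-0.076,-0.117,0.045,0,0,0])

```text
time_s: 1.77
ee_pos: [492.5, 47.5, 235.3]
orientation: [[0.357, -0.934, 0.001], [-0.934, -0.357, 0.002], [-0.001, -0.002, -1.0]]
wrist_force: [1.0, -0.3, -1.3]
gripper_width: -0.2
```

arm_command(rows=[255,0,0,0.004,0,0,0,255,0,0,0.008,0,0,0,255,0,0,0.012,0,0,0,255,0,0,0.016,0,0,0,255,0,0,0.02,0,0,0])

```text
time_s: 2.18
ee_pos: [492.7, 46.8, 216.4]
orientation: [[0.356, -0.935, 0.004], [-0.935, -0.356, 0.002], [-0.0, -0.004, -1.0]]
wrist_force: [0.4, -0.4, -0.7]
gripper_width: 0.1
```

```bash
python3 -c "
from h import *
go()"
```

```text
t 2.1833 box pos [-48.   51.5 216.4] F box [ 0.2 -0.5 -0.7] w 0.13806928409100613 turn [-0.22  0.02  0.09]
```

arm_command(rows=[255,0.003,0.001,0.004,0,0,0,255,0.006,0.002,0.008,0,0,0,255,0.009,0.003,0.012,0,0,0,255,0.012,0.003,0.016,0,0,0,255,0.015,0.003,0.02,0,0,0])

```text
time_s: 2.6
ee_pos: [495.4, 31.2, 196.4]
orientation: [[0.355, -0.935, 0.004], [-0.935, -0.355, 0.002], [-0.0, -0.004, -1.0]]
wrist_force: [0.5, -0.3, 3.4]
gripper_width: 0.0
```

arm_command(rows=[255,0.003,0,0.005,0,0,0,255,0.006,0,0.01,0,0,0,255,0.009,0,0.015,0,0,0,255,0.011,0,0.02,0,0,0,255,0.013,0,0.025,0,0,0])

```text
time_s: 3.02
ee_pos: [500.3, 18.8, 170.9]
orientation: [[0.355, -0.935, 0.004], [-0.935, -0.355, 0.002], [-0.0, -0.004, -1.0]]
wrist_force: [-0.5, -0.3, 2.7]
gripper_width: -0.1
```

```bash
python3 -c "
from h import *
go()
from workcell import cams
import cv2
t=cams.get_image('scene')['img'][90:290,160:350,::-1];cv2.imwrite('pics/s1.png',cv2.resize(t,None,fx=3,fy=3,interpolation=cv2.INTER_CUBIC))"
```

```text
t 3.0167 box pos [-50.9  22.7 170.9] F box [-0.5 -0.1  2.7] w -0.08889525191047762 turn [-0.25  0.    0.06]
```

View pics/s1.png

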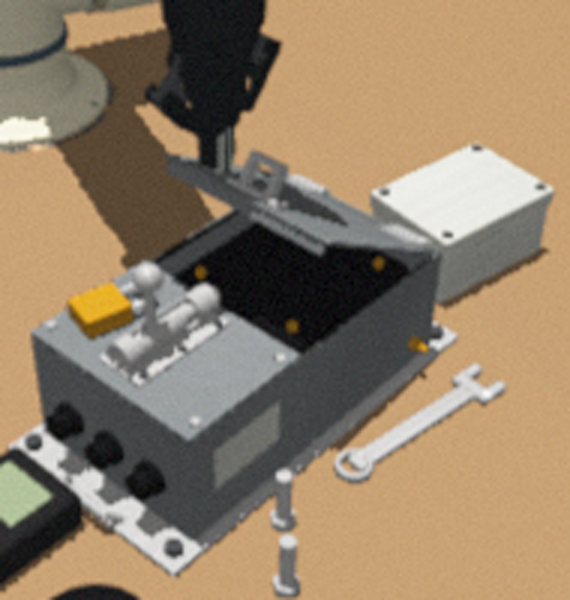

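The hatch is following the fingertip, which touches it at (215,165), clear of the keeper at (265,170). I'll keep pushing gently.

arm_command(rows=[255,0.002,0,0.005,0,0,0,255,0.004,0,0.01,0,0,0,255,0.005,0,0.015,0,0,0,255,0.006,0,0.02,0,0,0,255,0.007,0,0.025,0,0,0])

```text
time_s: 3.48
ee_pos: [502.5, 12.0, 144.0]
orientation: [[0.355, -0.935, 0.002], [-0.935, -0.355, 0.001], [-0.0, -0.003, -1.0]]
wrist_force: [0.7, -0.1, 3.1]
gripper_width: -0.1
```

arm_command(rows=[255,0,0,0.0035,0,0,0,255,0.001,0,0.007,0,0,0,255,0.001,0,0.0105,0,0,0,255,0.001,0,0.014,0,0,0,255,0.001,0,0.017,0,0,0])

```text
time_s: 3.9
ee_pos: [502.9, 11.1, 126.7]
orientation: [[0.355, -0.935, 0.002], [-0.935, -0.355, 0.001], [-0.0, -0.003, -1.0]]
wrist_force: [0.2, -0.9, 2.7]
gripper_width: 0.0
```

arm_command(rows=[255,0,0,0.002,0,0,0,255,0,0,0.0035,0,0,0,255,0,0,0.005,0,0,0,255,0,0,0.0065,0,0,0,255,0,0,0.008,0,0,0])

```text
time_s: 4.32
ee_pos: [503.1, 11.0, 118.7]
orientation: [[0.355, -0.935, 0.003], [-0.935, -0.355, 0.001], [-0.0, -0.003, -1.0]]
wrist_force: [-0.2, -1.7, 2.7]
gripper_width: 0.1
```

arm_command(rows=[255,0,0,0.001,0,0,0,255,0,0,0.002,0,0,0,255,0,0,0.003,0,0,0,255,0,0,0.004,0,0,0,255,0,0,0.004,0,0,0])

```text
time_s: 4.73
ee_pos: [503.0, 11.1, 114.4]
orientation: [[0.355, -0.935, 0.002], [-0.935, -0.355, 0.001], [-0.0, -0.003, -1.0]]
wrist_force: [0.5, -0.3, 1.4]
gripper_width: -0.1
```

arm_command(rows=[255,0,0,0.001,0,0,0,255,0,0,0.002,0,0,0,255,0,0,0.002,0,0,0,255,0,0,0.003,0,0,0,255,0,0,0.003,0,0,0])

```text
time_s: 5.15
ee_pos: [503.0, 11.1, 111.2]
orientation: [[0.355, -0.935, 0.002], [-0.935, -0.355, 0.001], [-0.001, -0.003, -1.0]]
wrist_force: [0.1, 0.1, 1.2]
gripper_width: 0.1
```

```bash
python3 -c "
from h import *
go()
from workcell import cams
import cv2
d=cams.get_image('scene');np.savez('s2.npz',**d);t=d['img'][90:290,160:350,::-1];cv2.imwrite('pics/s2.png',cv2.resize(t,None,fx=3.5,fy=3,interpolation=cv2.INTER_CUBIC))"
```

```text
t 5.15 box pos [-51.1  14.6 111.2] F box [0.1 0.  1.2] w 0.0920152813043825 turn [-0.15  0.03  0.05]
```

View pics/s2.png

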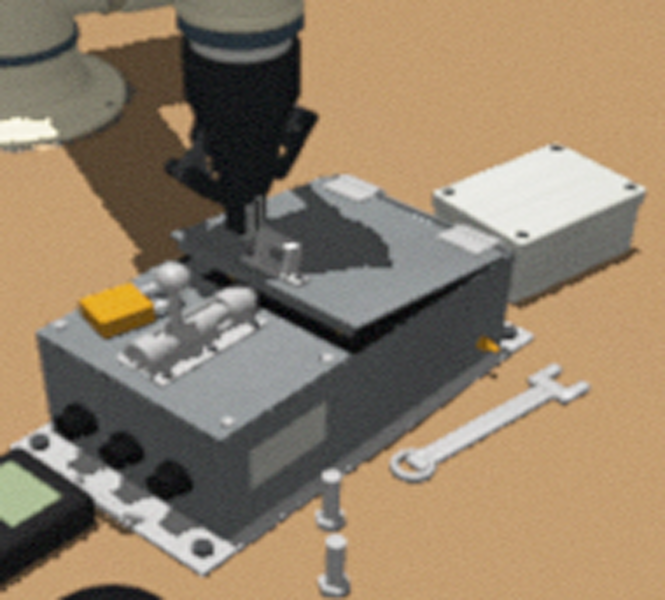

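```bash
python3 -c "
from h import *
p=np.load('p.npy');d=C['scene']
f=lambda P:((proj(box2w(p,P),d)-[160,90])*[3.5,3]).round()
for a in(0,.05,.1,.15):print(a,[f((x,142-170*np.cos(a),116+170*np.sin(a))) for x in(85,-85)])
print('hinge',f((85,142,116)),'deck',f((85,-30,116)),'tip',f((-51,14.6,111)),f((-51,14.6,130)))
"
```

```text
0 [array([351., 350.]), array([167., 257.])]
0.05 [array([352., 342.]), array([166., 248.])]
0.1 [array([353., 333.]), array([166., 240.])]
0.15 [array([354., 324.]), array([167., 231.])]
hinge [505. 249.] deck [349. 352.] tip [244. 255.] [243. 237.]
```

```bash
python3 -c "
from h import *
p=np.load('p.npy');d=C['scene']
f=lambda P:((proj(box2w(p,P),d)-[160,90])*[3,3]).round()
for a in(.3,.35,.4,.45,.5,.55):print(a,[f((x,142-170*np.cos(a),116+170*np.sin(a))) for x in(85,-85)])
print('tip',f((-51,22.7,171)),f((-51,22.7,191)))
from workcell import cams
import cv2
w=cams.get_image('wrist');cv2.imwrite('pics/w2.png',w['img'][:,:,::-1])
"
```

```text
0.3 [array([310., 294.]), array([147., 203.])]
0.35 [array([312., 284.]), array([149., 193.])]
0.4 [array([316., 273.]), array([151., 183.])]
0.45 [array([319., 263.]), array([154., 173.])]
0.5 [array([323., 252.]), array([157., 163.])]
0.55 [array([327., 241.]), array([160., 153.])]
tip [215. 191.] [214. 171.]
```

View pics/w2.png

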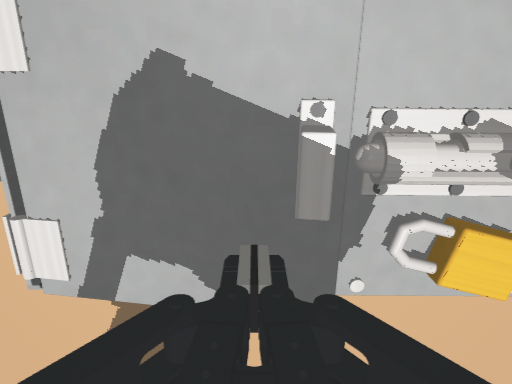

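The scene view still shows the free edge at about (350,328), where shut would be (351,350). So the hatch is about 20 mm up (roughly 0.12 rad) and contact sits higher than the TCP reading suggests. I'll keep going gently and watch the force.

arm_command(rows=[255,0,0,0.001,0,0,0,255,0,0,0.002,0,0,0,255,0,0,0.003,0,0,0,255,0,0,0.004,0,0,0,255,0,0,0.005,0,0,0])

```text
time_s: 5.67
ee_pos: [502.9, 11.2, 106.1]
orientation: [[0.355, -0.935, 0.002], [-0.935, -0.355, 0.002], [-0.001, -0.003, -1.0]]
wrist_force: [1.1, -1.3, 1.4]
gripper_width: -0.0
```

arm_command(rows=[255,0,0,0.001,0,0,0,255,0,0,0.002,0,0,0,255,0,0,0.003,0,0,0,255,0,0,0.004,0,0,0,255,0,0,0.004,0,0,0])

```text
time_s: 6.08
ee_pos: [502.8, 11.2, 101.8]
orientation: [[0.355, -0.935, 0.002], [-0.935, -0.355, 0.002], [-0.001, -0.002, -1.0]]
wrist_force: [0.8, -1.0, 0.7]
gripper_width: -0.2
```

```bash
python3 -c "
from h import *
from workcell import cams
d=cams.get_image('scene');a=np.load('s2.npz')['img'];np.savez('s3.npz',**d);b=d['img']
for c in(256,262,240):
  for im in(a,b):print(c,im[176:212,c].mean(1).astype(int).tolist())
import cv2
t=b[130:250,170:320,::-1];cv2.imwrite('pics/s3.png',cv2.resize(t,None,fx=5,fy=5,interpolation=cv2.INTER_CUBIC))"
```

```text
256 [65, 63, 64, 71, 122, 147, 147, 151, 147, 150, 149, 153, 148, 151, 152, 154, 149, 152, 155, 137, 99, 66, 63, 59, 45, 30, 15, 13, 17, 61, 124, 154, 157, 152, 143, 103]
256 [62, 67, 66, 65, 62, 63, 71, 115, 150, 150, 152, 149, 153, 151, 154, 149, 148, 153, 157, 153, 148, 152, 152, 156, 122, 75, 60, 55, 37, 55, 122, 149, 150, 153, 137, 102]
262 [66, 60, 74, 120, 147, 151, 151, 151, 148, 150, 152, 151, 155, 154, 153, 155, 153, 152, 155, 156, 154, 156, 127, 65, 24, 15, 20, 15, 15, 11, 13, 39, 62, 69, 65, 67]
262 [64, 65, 67, 67, 66, 109, 140, 149, 153, 152, 151, 153, 154, 152, 153, 151, 151, 151, 158, 154, 157, 153, 155, 155, 160, 157, 126, 69, 17, 15, 13, 38, 53, 67, 65, 67]
240 [75, 92, 99, 109, 119, 150, 143, 129, 140, 146, 117, 81, 65, 65, 53, 30, 16, 5, 11, 38, 128, 161, 160, 162, 159, 154, 157, 156, 157, 152, 153, 154, 156, 156, 160, 159]
240 [188, 119, 101, 96, 96, 101, 100, 100, 108, 154, 150, 123, 141, 148, 138, 96, 66, 63, 43, 42, 128, 165, 158, 158, 156, 156, 156, 155, 156, 156, 156, 156, 153, 160, 156, 157]
```

View pics/s3.png

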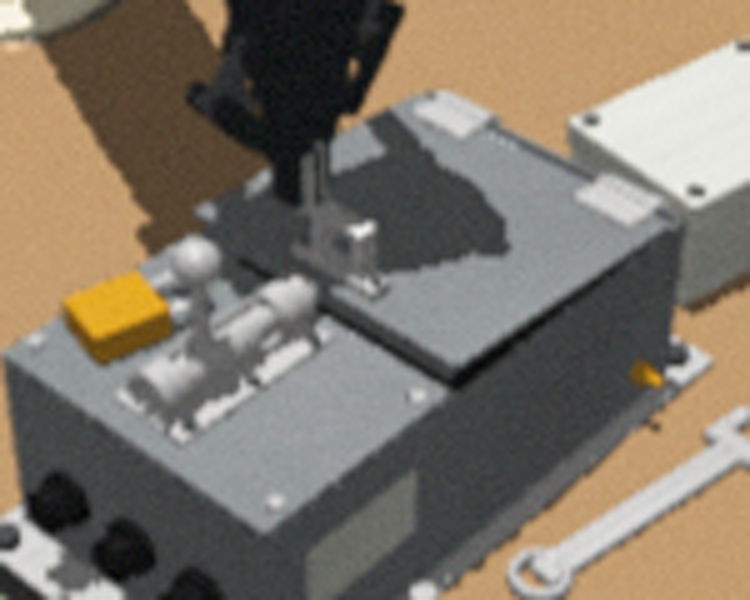

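The hatch is moving: the free edge at the right corner is now around (455,378), with a thin dark gap of about 3 px (6–7 mm) left. I'll continue.

arm_command(rows=[255,0,0,0.001,0,0,0,255,0,0,0.002,0,0,0,255,0,0,0.003,0,0,0,255,0,0,0.004,0,0,0,255,0,0,0.004,0,0,0])

```text
time_s: 6.55
ee_pos: [502.7, 11.4, 97.5]
orientation: [[0.355, -0.935, 0.001], [-0.935, -0.355, 0.002], [-0.001, -0.002, -1.0]]
wrist_force: [0.7, 0.2, 0.5]
gripper_width: 0.4
```

arm_command(rows=[255,0,0,0.0005,0,0,0,255,0,0,0.001,0,0,0,255,0,0,0.0015,0,0,0,255,0,0,0.002,0,0,0,255,0,0,0.002,0,0,0])

```text
time_s: 6.97
ee_pos: [502.7, 11.4, 95.4]
orientation: [[0.355, -0.935, 0.001], [-0.935, -0.355, 0.002], [-0.001, -0.002, -1.0]]
wrist_force: [1.8, -0.9, 0.7]
gripper_width: 0.1
```

arm_command(rows=[255,0,0,0.0005,0,0,0,255,0,0,0.001,0,0,0,255,0,0,0.0015,0,0,0,255,0,0,0.002,0,0,0,255,0,0,0.002,0,0,0])

```text
time_s: 7.38
ee_pos: [502.7, 11.4, 93.3]
orientation: [[0.355, -0.935, 0.001], [-0.935, -0.355, 0.002], [-0.002, -0.002, -1.0]]
wrist_force: [0.2, -1.3, 0.9]
gripper_width: 0.0
```

```bash
python3 -c "
from h import *
from workcell import cams
go()
d=cams.get_image('scene');a=np.load('s3.npz')['img'];np.savez('s4.npz',**d);b=d['img']
for c in(256,262,240):
  for im in(a,b):print(c,im[190:212,c].mean(1).astype(int).tolist())"
```

```text
t 7.3833 box pos [-51.3  15.   93.3] F box [-0.3 -1.3  0.9] w 0.012731256994865632 turn [-0.1   0.09  0.06]
256 [154, 149, 148, 153, 157, 153, 148, 152, 152, 156, 122, 75, 60, 55, 37, 55, 122, 149, 150, 153, 137, 102]
256 [151, 154, 154, 154, 151, 149, 153, 153, 150, 151, 148, 155, 157, 150, 114, 89, 132, 152, 154, 151, 140, 101]
262 [153, 151, 151, 151, 158, 154, 157, 153, 155, 155, 160, 157, 126, 69, 17, 15, 13, 38, 53, 67, 65, 67]
262 [153, 154, 152, 152, 154, 155, 159, 155, 157, 157, 160, 159, 158, 160, 160, 137, 85, 60, 66, 65, 68, 68]
240 [138, 96, 66, 63, 43, 42, 128, 165, 158, 158, 156, 156, 156, 155, 156, 156, 156, 156, 153, 160, 156, 157]
240 [138, 132, 151, 147, 120, 86, 128, 159, 156, 155, 156, 158, 156, 156, 152, 154, 156, 153, 152, 156, 155, 155]
```

arm_command(rows=[255,0,0,0.0005,0,0,0,255,0,0,0.001,0,0,0,255,0,0,0.0015,0,0,0,255,0,0,0.002,0,0,0,255,0,0,0.002,0,0,0])

```text
time_s: 7.85
ee_pos: [502.6, 11.5, 91.2]
orientation: [[0.355, -0.935, 0.001], [-0.935, -0.355, 0.002], [-0.002, -0.002, -1.0]]
wrist_force: [0.2, -0.5, 2.1]
gripper_width: -0.3
```

arm_command(rows=[255,0,0,0.0005,0,0,0,255,0,0,0.001,0,0,0,255,0,0,0.001,0,0,0,255,0,0,0.0015,0,0,0,255,0,0,0.0015,0,0,0])

```text
time_s: 8.27
ee_pos: [502.7, 11.5, 91.2]
orientation: [[0.355, -0.935, 0.002], [-0.935, -0.355, 0.002], [-0.001, -0.003, -1.0]]
wrist_force: [-3.4, -1.4, 8.7]
gripper_width: 0.4
```

The hatch is shut: it stopped with 8.7 N of force. The TCP read z=91 at contact instead of 116, so I'll treat the tip as about 25 mm above the reading and check it optically. Next I retract and move behind the ball, staying high.

arm_command(rows=[255,0,0,-0.015,0,0,0,255,0,0,-0.045,0,0,0,255,0,0,-0.08,0,0,0,255,0,0,-0.11,0,0,0,255,0.01,0,-0.12,0,0,0])

```text
time_s: 8.68
ee_pos: [506.9, 3.2, 216.5]
orientation: [[0.357, -0.934, 0.008], [-0.934, -0.357, 0.003], [0.0, -0.009, -1.0]]
wrist_force: [1.0, -0.4, -0.2]
gripper_width: 0.1
```

arm_command(rows=[255,0.03,-0.01,0,0,0,0,255,0.065,-0.02,0,0,0,0,255,0.1,-0.03,0,0,0,0,255,0.135,-0.04,0,0,0,0,255,0.155,-0.051,0,0,0,0])

```text
time_s: 9.1
ee_pos: [610.6, -126.2, 215.6]
orientation: [[0.355, -0.935, 0.007], [-0.935, -0.355, 0.003], [-0.0, -0.007, -1.0]]
wrist_force: [0.8, 0.1, 0.2]
gripper_width: -0.1
```

```bash
python3 -c "
from h import *
from workcell import cams
import cv2
go()
p=np.load('p.npy');
o=[]
for n,(r,c) in (('scene',(110,150)),('top',(120,250))):
  d=cams.get_image(n);np.savez(n+'5.npz',**d);t=d['img'][r:r+130,c:c+100,::-1];o.append(cv2.resize(t,None,fx=4,fy=4,interpolation=cv2.INTER_CUBIC))
  from workcell import get_obs
  e=np.array(get_obs()['ee_pos']);
  for dz in(0,25):print(n,(proj(e+[0,0,dz],d)-[c,r])*4)
cv2.imwrite('pics/s5.png',np.hstack(o))"
```

```text
t 9.1 box pos [   0.9 -152.   215.6] F box [ 0.8 -0.2  0.2] w -0.1383058184666434 turn [-0.42  0.03  0.07]
scene [161.50973158 293.53367494]
scene [157.67494401 254.52693196]
top [363.30601109 228.7711518 ]
top [375.37530301 225.01467037]
```

View pics/s5.png

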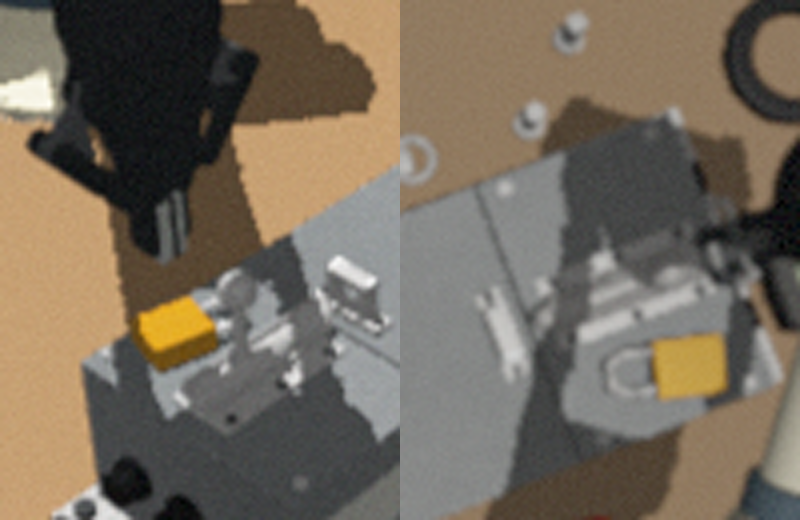

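The scene view puts the fingertip at (165,258), which matches a +25 mm offset (predicted (158,255)), so the tip really is about 25 mm above the reading. The hatch is flush and the ball is at (237,290). I'll descend behind the ball to a reading of z≈153 and push along +y (tool −x).

arm_command(rows=[255,0.008,0.001,0.015,0,0,0,255,0.008,0.001,0.03,0,0,0,255,0.008,0.001,0.045,0,0,0,255,0.008,0.001,0.062,0,0,0,255,0.008,0.001,0.062,0,0,0])

```text
time_s: 9.62
ee_pos: [610.8, -131.6, 147.2]
orientation: [[0.355, -0.935, -0.003], [-0.935, -0.355, 0.007], [-0.007, -0.0, -1.0]]
wrist_force: [0.4, -0.9, -1.5]
gripper_width: -0.2
```

arm_command(rows=[255,-0.005,0,0,0,0,0,255,-0.01,0,0,0,0,0,255,-0.015,0,0,0,0,0,255,-0.02,0,0,0,0,0,255,-0.025,0,0,0,0,0])

```text
time_s: 10.03
ee_pos: [602.2, -107.5, 148.7]
orientation: [[0.356, -0.935, -0.001], [-0.935, -0.356, 0.007], [-0.006, -0.002, -1.0]]
wrist_force: [-0.2, -0.3, 0.9]
gripper_width: 0.1
```

```bash
python3 -c "
from h import *
go()"
```

```text
t 10.0333 box pos [  -0.4 -131.5  148.7] F box [-0.3 -0.2  0.9] w 0.13628808743232354 turn [-0.1   0.37  0.09]
```

arm_command(rows=[255,-0.004,0,0,0,0,0,255,-0.008,0,0,0,0,0,255,-0.012,0,0,0,0,0,255,-0.016,0,0,0,0,0,255,-0.02,0,0,0,0,0])

```text
time_s: 10.45
ee_pos: [595.3, -88.8, 149.3]
orientation: [[0.356, -0.935, 0.001], [-0.935, -0.355, 0.006], [-0.006, -0.003, -1.0]]
wrist_force: [1.5, -2.2, 1.7]
gripper_width: -0.2
```

arm_command(rows=[255,-0.003,0,0,0,0,0,255,-0.006,0,0,0,0,0,255,-0.009,0,0,0,0,0,255,-0.012,0,0,0,0,0,255,-0.015,0,0,0,0,0])

```text
time_s: 10.87
ee_pos: [589.9, -74.5, 149.4]
orientation: [[0.355, -0.935, 0.001], [-0.935, -0.355, 0.006], [-0.005, -0.003, -1.0]]
wrist_force: [1.5, -1.8, 0.4]
gripper_width: 0.2
```

```bash
python3 -c "
from h import *
go()"
```

```text
t 10.8667 box pos [ -0.2 -96.3 149.4] F box [ 0.7 -2.2  0.4] w 0.20624410030985574 turn [-0.16  0.31  0.07]
```

arm_command(rows=[255,-0.002,0,0,0,0,0,255,-0.004,0,0,0,0,0,255,-0.006,0,0,0,0,0,255,-0.008,0,0,0,0,0,255,-0.009,0,0,0,0,0])

```text
time_s: 11.28
ee_pos: [588.5, -71.1, 149.9]
orientation: [[0.351, -0.936, 0.006], [-0.936, -0.351, -0.003], [0.005, -0.004, -1.0]]
wrist_force: [10.2, -19.7, -1.7]
gripper_width: -0.1
```

arm_command(rows=[255,-0.001,0,0,0,0,0,255,-0.002,0,0,0,0,0,255,-0.003,0,0,0,0,0,255,-0.004,0,0,0,0,0,255,-0.004,0,0,0,0,0])

```text
time_s: 11.7
ee_pos: [588.6, -71.8, 150.1]
orientation: [[0.348, -0.938, 0.01], [-0.938, -0.348, -0.011], [0.013, -0.006, -1.0]]
wrist_force: [8.7, -15.4, -2.6]
gripper_width: -0.1
```

Sliding stopped firmly with about 20 N. Next I back off and go round to the −x side, checking the bolt on the way.

arm_command(rows=[255,0.01,0,0,0,0,0,255,0.02,0,0,0,0,0,255,0.02,0.015,0,0,0,0,255,0.02,0.035,0,0,0,0,255,0.02,0.05,0,0,0,0])

```text
time_s: 12.12
ee_pos: [547.5, -108.0, 149.3]
orientation: [[0.348, -0.937, 0.008], [-0.937, -0.348, -0.009], [0.011, -0.004, -1.0]]
wrist_force: [-0.7, -0.2, 0.6]
gripper_width: -0.3
```

```bash
python3 -c "
from h import *
from workcell import cams
import cv2
go((-45,-70,152))
p=np.load('p.npy')
d=cams.get_image('scene');np.savez('s6.npz',**d);r,c=130,170;t=d['img'][r:r+110,c:c+130,::-1];cv2.imwrite('pics/s6.png',cv2.resize(t,None,fx=5,fy=5,interpolation=cv2.INTER_CUBIC))
for s in(35,40,45):print(s,(proj(box2w(p,(0,-115+s,186)),d)-[c,r])*5)"
```

```text
t 12.1167 box pos [ -51.7 -112.5  149.3] F box [-0.8  0.1  0.6] w -0.2526212180834002 turn [-0.22 -0.64 -0.39]
(-45, -70, 152) -> [-42.6  -6.4  -3.1]
35 [230.37713435 235.86657923]
40 [238.48182611 230.6582093 ]
45 [246.5345275  225.48325028]
```

View pics/s6.png

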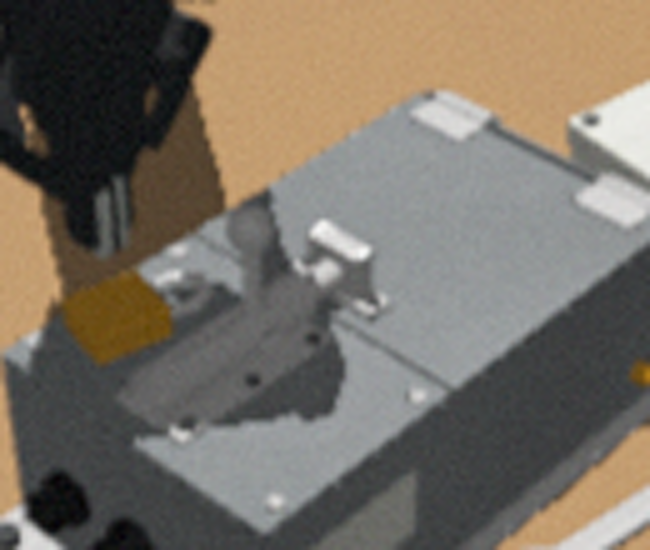

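The ball is at (250,226), matching a 45 mm slide (predicted (246,225)). The rod is in the keeper and the hatch is flush. Now the sideways push.

arm_command(rows=[255,-0.015,0,0,0,0,0,255,-0.03,0,0,0,0,0,255,-0.042,0,0,0,0,0,255,-0.042,-0.008,0,0,0,0,255,-0.042,-0.016,0,0,0,0])

```text
time_s: 12.58
ee_pos: [547.0, -62.2, 149.8]
orientation: [[0.349, -0.937, 0.008], [-0.937, -0.349, -0.01], [0.012, -0.004, -1.0]]
wrist_force: [0.0, -0.2, 0.1]
gripper_width: 0.1
```

arm_command(rows=[255,0,-0.004,0,0,0,0,255,0,-0.008,0,0,0,0,255,0,-0.012,0,0,0,0,255,0,-0.016,0,0,0,0,255,0,-0.02,0,0,0,0])

```text
time_s: 13.0
ee_pos: [566.1, -55.4, 149.7]
orientation: [[0.349, -0.937, 0.007], [-0.937, -0.349, -0.01], [0.012, -0.003, -1.0]]
wrist_force: [-1.3, -1.4, 0.2]
gripper_width: 0.2
```

```bash
python3 -c "
from h import *
go((20,-70,150))"
```

```text
t 13.0 box pos [-15.7 -70.  149.7] F box [-1.7 -0.9  0.2] w 0.15738878499098546 turn [-0.19 -0.69 -0.34]
(20, -70, 150) -> [ -0.2 -35.7  -0.1]
```

arm_command(rows=[255,0,-0.005,0.001,0,0,0,255,0,-0.01,0.002,0,0,0,255,0,-0.015,0.004,0,0,0,255,0,-0.02,0.006,0,0,0,255,0,-0.025,0.008,0,0,0])

```text
time_s: 13.42
ee_pos: [590.0, -46.7, 141.5]
orientation: [[0.349, -0.937, 0.007], [-0.937, -0.349, -0.01], [0.012, -0.003, -1.0]]
wrist_force: [-1.2, -0.7, -0.9]
gripper_width: 0.3
```

arm_command(rows=[255,0,-0.004,0.002,0,0,0,255,0,-0.008,0.004,0,0,0,255,0,-0.012,0.006,0,0,0,255,0,-0.014,0.008,0,0,0,255,0,-0.016,0.01,0,0,0])

```text
time_s: 13.83
ee_pos: [604.5, -41.2, 130.4]
orientation: [[0.349, -0.937, 0.005], [-0.937, -0.349, -0.01], [0.011, -0.001, -1.0]]
wrist_force: [-3.7, -1.5, -2.1]
gripper_width: -0.3
```

```bash
python3 -c "
from h import *
from workcell import cams
import cv2
go()
d=cams.get_image('scene');np.savez('s7.npz',**d);r,c=130,170;t=d['img'][r:r+110,c:c+130,::-1];cv2.imwrite('pics/s7.png',cv2.resize(t,None,fx=5,fy=5,interpolation=cv2.INTER_CUBIC))
p=np.load('p.npy')
for s in(.6,.8,1,1.2,1.4):print(s,(proj(box2w(p,(55*np.sin(s),-70,131+55*np.cos(s))),d)-[c,r])*5)"
```

```text
t 13.8333 box pos [ 25.3 -70.3 130.4] F box [-4.  -0.1 -2.1] w -0.26616843763833026 turn [-0.04 -0.64 -0.35]
0.6 [298.26008822 272.55355938]
0.8 [312.56771935 293.41045706]
1 [324.25010458 315.36215726]
1.2 [332.79527894 337.40726439]
1.4 [337.85783646 358.5573272 ]
```

View pics/s7.png

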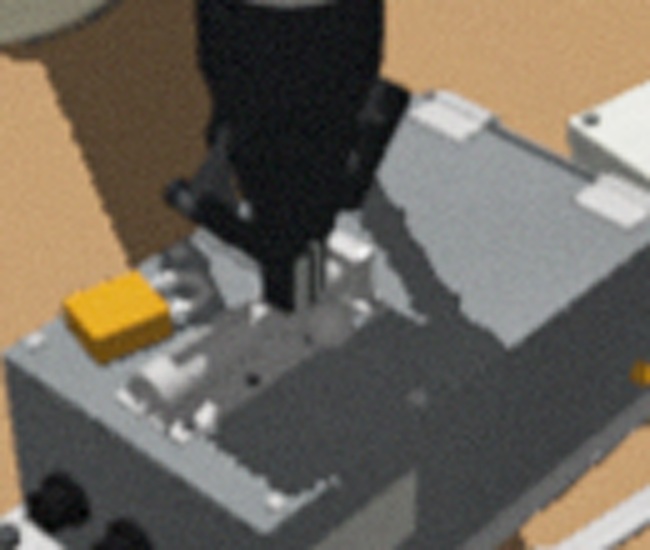

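The ball is at about (330,322), roughly 1.05 rad over. I'll back off, lift, move above the ball and press down.

arm_command(rows=[255,0,0.006,0,0,0,0,255,0,0.006,-0.015,0,0,0,255,0,0.006,-0.032,0,0,0,255,0,-0.01,-0.032,0,0,0,255,0,-0.026,-0.032,0,0,0])

```text
time_s: 14.3
ee_pos: [630.4, -31.9, 165.8]
orientation: [[0.348, -0.937, 0.012], [-0.937, -0.348, -0.01], [0.014, -0.007, -1.0]]
wrist_force: [0.4, -0.5, -0.2]
gripper_width: 0.1
```

arm_command(rows=[255,0,0,0.005,0,0,0,255,0,0,0.01,0,0,0,255,0,0,0.014,0,0,0,255,0,0,0.018,0,0,0,255,0,0,0.022,0,0,0])

```text
time_s: 14.72
ee_pos: [630.1, -32.3, 143.3]
orientation: [[0.348, -0.937, 0.011], [-0.937, -0.348, -0.01], [0.013, -0.007, -1.0]]
wrist_force: [1.7, 1.2, 2.2]
gripper_width: -0.3
```

arm_command(rows=[255,0,0,0.002,0,0,0,255,0,0,0.004,0,0,0,255,0,0,0.006,0,0,0,255,0,0,0.008,0,0,0,255,0,0,0.01,0,0,0])

```text
time_s: 15.13
ee_pos: [630.3, -32.4, 133.3]
orientation: [[0.348, -0.937, 0.012], [-0.937, -0.348, -0.01], [0.014, -0.008, -1.0]]
wrist_force: [1.0, 0.5, 1.8]
gripper_width: 0.2
```

```bash
python3 -c "
from h import *
go()"
```

```text
t 15.1333 box pos [ 52.5 -71.2 133.3] F box [1.1 0.2 1.8] w 0.21972406502824263 turn [-0.43 -0.78 -0.39]
```

Contact is on the ball at about 2 N. I'll keep pressing to the stop.

arm_command(rows=[255,0,0,0.002,0,0,0,255,0,0,0.004,0,0,0,255,0,0,0.006,0,0,0,255,0,0,0.007,0,0,0,255,0,0,0.008,0,0,0])

```text
time_s: 15.55
ee_pos: [630.5, -32.5, 126.0]
orientation: [[0.348, -0.937, 0.013], [-0.937, -0.348, -0.01], [0.014, -0.008, -1.0]]
wrist_force: [-0.7, -0.0, 6.5]
gripper_width: -0.1
```

arm_command(rows=[255,0,0,0.001,0,0,0,255,0,0,0.002,0,0,0,255,0,0,0.003,0,0,0,255,0,0,0.003,0,0,0,255,0,0,0.003,0,0,0])

```text
time_s: 15.97
ee_pos: [630.7, -32.6, 125.6]
orientation: [[0.348, -0.937, 0.015], [-0.937, -0.348, -0.01], [0.015, -0.01, -1.0]]
wrist_force: [-4.2, 1.3, 10.2]
gripper_width: 0.4
```

The push stopped at a reading of z=126 (tip about 151), which is the top of the ball when fully over. Now I retract clear and check.

arm_command(rows=[255,0,0,-0.015,0,0,0,255,0,0,-0.045,0,0,0,255,0,0,-0.08,0,0,0,255,0,0,-0.11,0,0,0,255,0,0.03,-0.12,0,0,0])

```text
time_s: 16.38
ee_pos: [604.1, -40.8, 248.2]
orientation: [[0.35, -0.937, 0.02], [-0.937, -0.35, -0.01], [0.016, -0.015, -1.0]]
wrist_force: [1.3, -0.2, 0.8]
gripper_width: 0.2
```

arm_command(rows=[255,0.02,0.03,0,0,0,0,255,0.04,0.06,0,0,0,0,255,0.06,0.09,0,0,0,0,255,0.08,0.12,0,0,0,0,255,0.1,0.15,0,0,0,0])

```text
time_s: 16.8
ee_pos: [497.2, -187.9, 247.4]
orientation: [[0.35, -0.937, 0.019], [-0.937, -0.35, -0.01], [0.016, -0.014, -1.0]]
wrist_force: [0.8, -0.6, -0.4]
gripper_width: -0.2
```

```bash
python3 -c "
from h import *
from workcell import cams
import cv2
go()
p=np.load('p.npy');o=[]
for n,r,c in(('scene',130,165),('top',120,200)):
  d=cams.get_image(n);t=d['img'][r:r+150,c:c+160,::-1];o.append(cv2.resize(t,None,fx=2.5,fy=4,interpolation=cv2.INTER_CUBIC) if 0 else cv2.resize(t,None,fx=2.5,fy=2.5,interpolation=cv2.INTER_CUBIC))
  for s in(1,1.2,1.4):print(n,s,(proj(box2w(p,(55*np.sin(s),-70,131+55*np.cos(s))),d)-[c,r])*2.5)
cv2.imwrite('pics/f.png',np.hstack(o))"
```

```text
t 16.8 box pos [-127.  -169.5  247.4] F box [ 0.6 -0.8 -0.4] w -0.17370337515860856 turn [-0.83 -0.94 -0.26]
scene 1 [174.62505229 157.68107863]
scene 1.2 [178.89763947 168.70363219]
scene 1.4 [181.42891823 179.2786636 ]
top 1 [232.23891148 133.8989723 ]
top 1.2 [228.9034211  129.59904266]
top 1.4 [226.4020513 127.601629 ]
```

View pics/f.png

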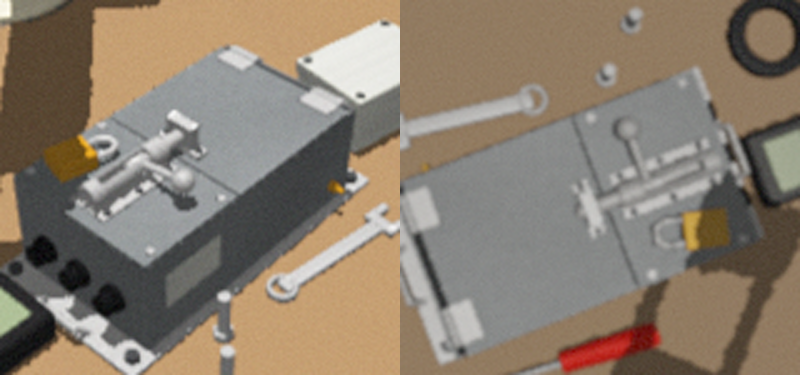

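The ball is at (182,180) in the scene view, against (181,179) predicted for 1.4 rad, and at (627,128) in the top view, also matching. The hatch is flush, the rod is in the keeper, and the padlock and tools are where they were. Handing in.

```bash
python3 -c "
from workcell import bot
print(bot.job_done())"
```

```text
the job is handed in; nothing more can be done
None
```

The battery box is closed and bolted, and I handed the job in at 16.8 s, with the arm clear of everything. `job_done()` reports no verdict, so these are my own checks.

- **Hatch:** I pushed it down slowly with the shut fingertips until it stopped, with about 9 N on the wrist. It looks flush with the deck in both views.
- **Bolt:** I pushed the ball handle along its slot until it stopped firmly, at about 22 N. The image then showed about 45 mm of slide, with the rod in the keeper.
- **Handle:** I tipped it sideways, then pressed it down to its stop with about 10 N. The last pictures put the ball within about 1 px of its fully-over position (1.4 rad) in both views.
- **Other things:** the padlock, screwdriver, spanner, loose hex bolts, tape and meter look unmoved by eye in the last pictures. I did not measure them.

**One disagreement:** the reported TCP height read about 25 mm lower than where the fingertips made contact, and the cameras agreed with the contact. I did not find the cause, so I went by contact force and the images instead.

I viewed 12 pictures, two over the budget of 10.

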